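Load fish tins into the electric pot, lid it and start it

TASK

The fish-canning class has finished tins lying in the seamer's catch tray. Put every tin into the electric pot, then set the loose lid on the pot's rim so that it sits fully down and level all round, and then press the start button on the pot's front ledge fully down and let it come up again. Leave the bottle and the blue-lidded tub standing where they are.

Things in the scene. Friction and masses are not known exactly. Their poses are not given: they have to be found in the camera images.
- tin1: closed flat rectangular fish tin, bare steel with a ring pull on top, 76 (x, long) x 48 (y) x 22 mm (z), about 0.11 kg; origin at its centre. At the start tins lie flat in the catch tray, spaced some 10 cm apart across y and 9 cm along x. There are four to six tins; an absent one reads None
- tin2: closed flat rectangular fish tin, bare steel with a ring pull on top, 76 (x, long) x 48 (y) x 22 mm (z), about 0.11 kg; origin at its centre. At the start tins lie flat in the catch tray, spaced some 10 cm apart across y and 9 cm along x. There are four to six tins; an absent one reads None
- tin3: closed flat rectangular fish tin, bare steel with a ring pull on top, 76 (x, long) x 48 (y) x 22 mm (z), about 0.11 kg; origin at its centre. At the start tins lie flat in the catch tray, spaced some 10 cm apart across y and 9 cm along x. There are four to six tins; an absent one reads None
- tin4: closed flat rectangular fish tin, bare steel with a ring pull on top, 76 (x, long) x 48 (y) x 22 mm (z), about 0.11 kg; origin at its centre. At the start tins lie flat in the catch tray, spaced some 10 cm apart across y and 9 cm along x. There are four to six tins; an absent one reads None
- tin5: closed flat rectangular fish tin, bare steel with a ring pull on top, 76 (x, long) x 48 (y) x 22 mm (z), about 0.11 kg; origin at its centre. At the start tins lie flat in the catch tray, spaced some 10 cm apart across y and 9 cm along x. There are four to six tins; an absent one reads None
- tin6: closed flat rectangular fish tin, bare steel with a ring pull on top, 76 (x, long) x 48 (y) x 22 mm (z), about 0.11 kg; origin at its centre. At the start tins lie flat in the catch tray, spaced some 10 cm apart across y and 9 cm along x. There are four to six tins; an absent one reads None
- tray: fixed white catch tray of the can seamer; inside 290 (x) x 240 mm (y), walls 4 mm thick, 26 mm high, inner floor 4 mm up; origin on the table under its middle. To its -y: a sloping chute up to 65 mm high (125 to 225 mm from the origin), then the machine, 210 mm high
- pot: fixed round electric pot, steel on a black base; origin on the table on its axis. Outer diameter 240, inner 228 mm; flat inner floor 40 and rim 120 mm above the table. Lugs on its +y and -y sides reach 143 mm from the axis, 78 to 92 mm up. A black control ledge, 84 mm wide, top 40 mm up, reaches 215 mm from the axis to its -x (roughly towards the robot)
- pot_rim (a point): centre of the pot's mouth, at the height of the rim's top edge; axes as the pot's (z up, -x towards the control ledge)
- lid: loose round aluminium lid, about 0.35 kg, z along its black knob; origin: centre of the flange's underside, which rests on the rim (seated = rim height). Flange dia 238, 4 mm thick at the edge, 7 in the middle; plug below, 10 mm deep, tapered, dia 218 to 206, 5 mm slack in the rim. Knob dia 32, 13 to 43 mm above the origin, on a stem dia 20. Starts standing on its plug on the table
- start (a joint): travel of the start button: 0 when up, 0.006 m when fully down; a spring of about 5 N at full travel brings it up
- start_top (a point): centre of the top face of the start button (white, diameter 30 mm, in a grey housing on the pot's control ledge, 180 mm from the pot's axis); it is pressed straight down
- bottle: closed amber glass bottle, diameter 66, height 190 mm, bystander; origin at the centre of its underside
- tub: clear tub with a blue cap, diameter 104, height 78 mm, bystander; origin at the centre of its underside

How it is judged:
On the way, in this order (a step that is already met when the one before it is completed fails the run):
1. every tin is inside the pot, below its rim (horizontal distance between each of tin1, tin2, tin3, tin4, tin5, tin6 and pot_rim below 0.1 m and z of each of tin1, tin2, tin3, tin4, tin5, tin6 in the frame of pot_rim below -0.012 m), for 0.2 s.
2. the lid is seated level on the rim with all tins inside (all of step 1 and horizontal distance between lid and pot_rim below 0.01 m and z of lid in the frame of pot_rim between -0.004 and 0.003 m and angle between lid's own z axis and vertical below 0.03 rad), for 0.3 s.
3. the start button is pressed fully down with the lid seated (horizontal distance between lid and pot_rim below 0.01 m and z of lid in the frame of pot_rim between -0.004 and 0.003 m and angle between lid's own z axis and vertical below 0.03 rad and value of joint start above 0.005 m), for 0.05 s.
4. the start button is up again (value of joint start below 0.0015 m), for 0.1 s.
At the end, for the whole second after the job is handed in: Every tin lies still in the pot (centre within 100 mm of the axis, 12 mm or more below the rim); the lid rests released on the rim, within 10 mm of centre, 3 mm of the rim, 0.03 rad of level; after that the start button was pressed 5 mm or more and is up again (all of step 2 and linear speed of each of tin1, tin2, tin3, tin4, tin5, tin6, lid below 0.02 m/s and value of joint start below 0.0015 m); the robot touches nothing.
It fails at once if the bottle is shoved or knocked over (distance of bottle from where it was at the start of the episode above 0.03 m or angle between bottle's own z axis and vertical above 0.3 rad).
It fails at once if the tub is shoved or knocked over (distance of tub from where it was at the start of the episode above 0.03 m or angle between tub's own z axis and vertical above 0.3 rad).
Of tin1, tin2, tin3, tin4, tin5, tin6 only 4 to 6 are there at a start; the rules pass over those that are not, and their reading is None.
At some moment in a run one of lid may be knocked a few centimetres aside while the robot is not near it.
Once in a run the grip may slacken for a moment while it holds something.
It also fails if it takes over 210 s, if anything falls off the work surface, if the arm or the gripper's body presses on something with over 40 N, if the wrist force passes 120 N, or if a joint passes its speed limit or range.

ROBOT

A 7-joint arm with a two-finger parallel gripper is mounted at the origin on the work surface. World frame = base frame: x ahead of the robot, y to its left, z up, the work surface at z = 0. Lengths are in m, angles in rad, forces in N, time in s.
With the tool pointing down it reaches from about 0.4 to 0.875 m from the base axis. Payload 19.3 kg.
Tool frame: the origin (TCP) lies at the very end of the fingers, on their centre line; the grasp point (between the pads) lies 19 mm behind it; z points along the fingers, y is the direction in which the jaws open and shut (so a half turn about z gives the same grasp; the last joint's range is limited). The gripper opens to 85 mm and grips with 20 to 120 N. Pads are 22 mm wide; open, the fingers measure 114 mm over their backs; the gripper's body (76 mm by 85 mm) begins 54 mm behind the grasp point. The pads swing forward as they close: fully open they stand 13 mm farther back than shut.
Start: joints at [-1.407, 0.521, -0.036, 1.599, 0.021, 1.021, -0.113], TCP at [0.145, 0.608, 0.231] pointing down, gripper open.
Joint ranges: [-2.91, 2.91], [-0.3, 2.13], [-1.5, 1.42], [0.17, 2.43], [-1.26, 4.41], [0.16, 1.93], [-2.52, 2.52]. Speed limits (rad/s): [1.89, 1.89, 2.39, 2.39, 3.01, 3.01, 3.01].

INTERFACE

Orientations are given as [roll, pitch, yaw] about the fixed x, y, z axes, in that order (R = Rz(yaw) Ry(pitch) Rx(roll)).
In Python, from workcell import telemetry, imaging, ticket gives the robot as it stands.
- The arm moves only by the tool carry_out, never from a script. Its argument "series" is a list of rows, each a list of 7 numbers: the shift along the tool's x, y, z in m, then the turn, a rotation vector about the tool's x, y, z in rad, then the closure in counts, from 0 (fully open) to 255 (shut). In form: [[tx, ty, tz, ax, ay, az, jaw], ...]. A call has 1 to 10 rows; each row is the pose to reach, as a shift and turn from the pose commanded when the call began, along the tool's axes at that moment; what a row does not reach only later rows make up. A row lasts 1/8 s, in which the tool goes at most 62.5 mm and 10.7 degrees, less where a joint would pass 70% of its speed; a pose out of reach is approached as far as the arm can. A call with a gripper value outside its range is refused whole. The fingers move at their own pace and stop on an object; "force" is the grip in N (left out, the last holds). Time passes only in rows, so rows that repeat a pose let the fingers close. It gives the time, the measured TCP pose, the force and the opening at its end, in the units of the state.
- telemetry.observe(): the state, without advancing time (a new reading comes with each control period).
- imaging.grab_frame(name): name is "scene" or "side" or "wrist"; returns (picture, depth): 480x640x3 uint8, blue, green, red; 480x640 float32, m along the optical axis (not along the pixel's ray), 0 where there is no reading.
- imaging.camera_info(name): a dict with "mtx" (3x3 intrinsics, pixels), "extrinsics" (4x4, takes a point from camera to world coordinates); the wrist camera has in their place "hand_eye" (4x4, takes a point from camera to tool coordinates, whose origin is the TCP and whose axes are the flange's). Camera axes: x right, y down, z forward; pixel columns grow to the right and rows downward; lengths in m; the calibration is good to about 2 mm. A picture is of the moment at which its call begins: read the wrist's pose just before it. camera_info takes no time and is no camera call.
- ticket.job_done(): hands the job in, once; it reports no verdict.
The state is a dict: "clock": time; "qpos": joint angles; "qd": joint speeds; "joint_efforts": joint torques, N m; "position": TCP position; "tool_rot": TCP orientation; "force": force on the tool from outside, world axes, zero at the start; "moment": the same for the moment, N m; "grip_width": finger opening in m.
Only numpy, scipy, OpenCV 4.12 (cv2) and the standard library are available. Lean on these libraries where they do the work, as an engineer would, in place of code of your own. Each camera call takes 0.05 s, during which the arm holds its last target.

## Working session

There is one attempt and no reset: what is moved stays moved. The work goes in short steps, Python scripts to look and compute and a tool call to move; the robot and the scene stay as the last step left them, time stands still between calls to the robot, and variables do not carry over. Pictures are saved under pics/ and viewed, and the job is handed in when it is done.

Besides the shell and the picture viewer there is one more tool, called after ">>>" in YAML: its name, and indented under it one key for each argument. carry_out: Moves the arm, as the interface text tells. Its arguments: {"type":"object","properties":{"series":{"type":"array"},"force":{"type":"number"}},"required":["series"]}

```bash
ls -la; mkdir -p pics
python3 - <<'E'
from workcell import telemetry, imaging
import cv2,numpy as np
s=telemetry.observe()
for k in s: print(k,np.round(s[k],3))
for n in ["scene","side","wrist"]:
    im,d=imaging.grab_frame(n); cv2.imwrite(f"pics/a_{n}.png",im); np.save(f"pics/a_{n}.npy",d)
    c=imaging.camera_info(n); print(n,c)
E
```

```text
total 12
drwxr-xr-x  3 agent agent 4096 Dec  7 01:41 .
drwxr-xr-x 23 root  root  4096 Dec  7 01:41 ..
drwxr-xr-x  2 agent agent 4096 Dec  7 01:41 pics
clock 0.0
qpos [-1.407  0.522 -0.036  1.6    0.021  1.021 -0.113]
qd [-0.    -0.    -0.     0.002 -0.    -0.002 -0.   ]
joint_efforts [-1.0000e-03 -9.2710e+01  1.9790e+00 -3.6992e+01  1.8000e-02  8.0000e-03
 -0.0000e+00]
position [0.145 0.608 0.231]
tool_rot [-3.141  0.     2.908]
force [-0.464 -0.158 -0.679]
moment [ 0.013  0.028 -0.038]
grip_width 0.085
scene {'mtx': array([[469.61673478,   0.        , 316.38360094],
       [  0.        , 469.61673478, 234.02101965],
       [  0.        ,   0.        ,   1.        ]]), 'extrinsics': array([[ 0.77164049,  0.37552362, -0.51337409,  1.15272381],
       [ 0.635992  , -0.46722954,  0.61417484, -0.67629434],
       [-0.00922638, -0.80042399, -0.59936325,  0.76643113],
       [ 0.        ,  0.        ,  0.        ,  1.        ]])}
side {'mtx': array([[512.70242026,   0.        , 323.31429458],
       [  0.        , 512.70242026, 238.79971837],
       [  0.        ,   0.        ,   1.        ]]), 'extrinsics': array([[ 0.96688508, -0.19564041,  0.16388433,  0.4199873 ],
       [-0.25511944, -0.75823242,  0.59999806, -0.63628923],
       [ 0.00687855, -0.62193925, -0.78303529,  0.91832873],
       [ 0.        ,  0.        ,  0.        ,  1.        ]])}
wrist {'mtx': array([[337.9467154,   0.       , 322.239942 ],
       [  0.       , 337.9467154, 238.2862496],
       [  0.       ,   0.       ,   1.       ]]), 'hand_eye': array([[-2.67754680e-06, -9.47294274e-01, -3.20364727e-01,
         8.29534371e-02],
       [ 9.99999974e-01,  7.02477388e-05, -2.16075060e-04,
         1.23603999e-04],
       [ 2.27191565e-04, -3.20364719e-01,  9.47294249e-01,
        -1.41627135e-01],
       [ 0.00000000e+00,  0.00000000e+00,  0.00000000e+00,
         1.00000000e+00]])}
```

View pics/a_scene.png

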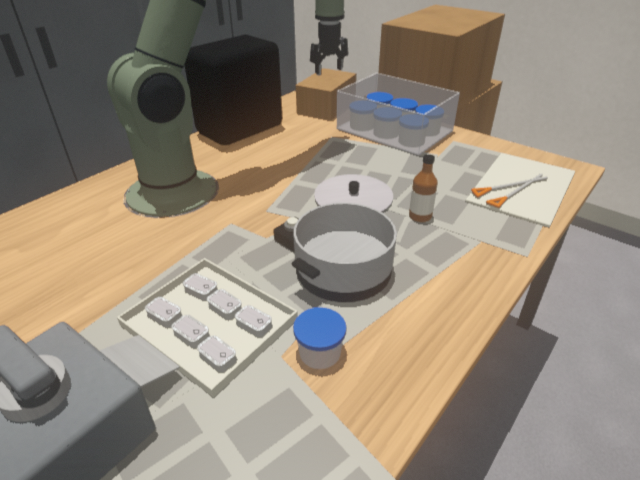

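View pics/a_side.png

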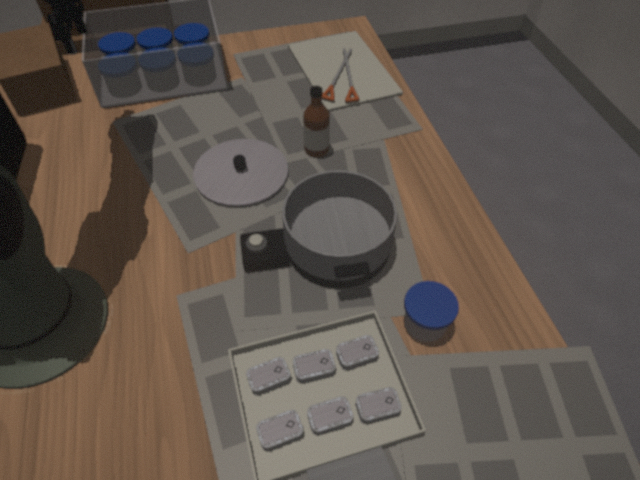

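View pics/a_wrist.png

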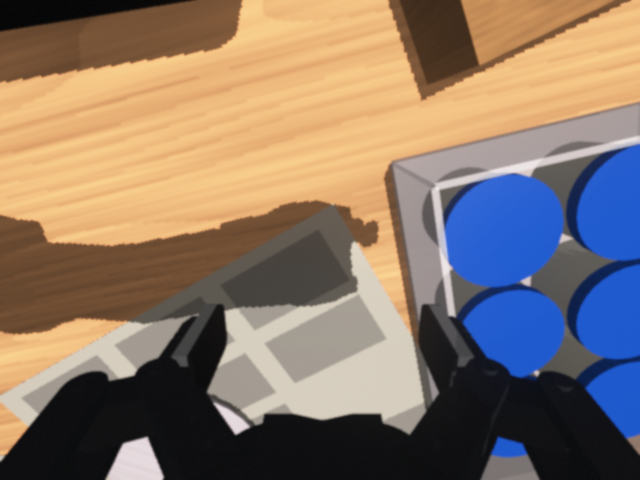

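The side view shows six tins in the tray at roughly (268,376), (315,365), (358,351), (280,429), (331,415) and (378,405). The pot is at (340,225), the lid at (240,172) and the button at (257,242). Next I turn these into positions.

```bash
cat > h.py <<'E'
import numpy as np,cv2
from scipy.spatial.transform import Rotation as R
from workcell import telemetry,imaging
def T():
    s=telemetry.observe();M=np.eye(4);M[:3,:3]=R.from_euler('xyz',s['tool_rot']).as_matrix();M[:3,3]=s['position'];return M
def cam(n,M=None):
    c=imaging.camera_info(n);E=c['extrinsics'] if n!='wrist' else M@c['hand_eye'];return c['mtx'],E
def cloud(n,d,M=None):
    K,E=cam(n,M);v,u=np.mgrid[0:480,0:640]
    P=np.stack([(u-K[0,2])*d/K[0,0],(v-K[1,2])*d/K[1,1],d],-1)
    P=P@E[:3,:3].T+E[:3,3];P[d<=0]=np.nan;return P
def grab(n,tag):
    M=T();im,d=imaging.grab_frame(n);cv2.imwrite(f"pics/{tag}.png",im);return im,d,cloud(n,d,M)
def circ(p):
    A=np.c_[2*p,np.ones(len(p))];b=(p**2).sum(1);x=np.linalg.lstsq(A,b,rcond=None)[0];return x[:2],np.sqrt(x[2]+x[:2]@x[:2])
def shift(target,yaw):
    "tool-frame shift and turn to world target pose (down), from present measured pose"
    M=T();G=R.from_euler('xyz',[np.pi,0,yaw]).as_matrix()
    return M[:3,:3].T@(np.array(target)-M[:3,3]),R.from_matrix(M[:3,:3].T@G).as_rotvec()
E
python3 - <<'E'
from h import *
for n in ["side","scene"]:
    d=np.load(f"pics/a_{n}.npy");P=cloud(n,d)
    z=P[...,2];x=P[...,0];y=P[...,1]
    print(n,"valid",(d>0).mean())
    pts={"side":[(268,376),(315,365),(358,351),(280,429),(331,415),(378,405),(257,240),(240,158),(432,300),(316,92),(300,320)],
     "scene":[(200,286),(225,303),(254,319),(164,310),(190,328),(217,352),(292,223),(354,184),(320,328),(428,160),(250,240)]}[n]
    for p in pts: print(p,np.round(P[p[1],p[0]],3))
    m=(z>.113)&(z<.125)&(x>.4)&(x<.8)&(y<.3)&(y>-.4)&(d>0)
    # pot rim
    q=P[m]; 
    c0=np.array([np.median(q[:,0]),np.median(q[:,1])])
    c,r=circ(q[:,:2]);
    for i in range(8):
        k=abs(np.hypot(*(q[:,:2]-c).T)-.117)<.012+.02*(i<4); c,r=circ(q[k][:,:2])
    print("pot",c,r,k.sum(),np.median(q[k][:,2]))
    # tins
    m=((z>.018)&(z<.034)&(d>0)).astype(np.uint8)
    nn,L,st,ce=cv2.connectedComponentsWithStats(m)
    for i in range(1,nn):
        if 200<st[i,4]<2500:
            q=P[L==i]
            rect=cv2.minAreaRect((q[:,:2]*1000).astype(np.float32)); print(i,st[i,4],np.round(ce[i]),np.round(q.mean(0),4),np.round(rect[0],1),np.round(rect[1],1),round(rect[2],1))
E
python3 - <<'E'
import cv2
im=cv2.imread('pics/a_side.png')
cv2.imwrite('pics/b1.png',cv2.resize(im[310:475,215:435],None,fx=3.6,fy=3.6,interpolation=cv2.INTER_CUBIC))
cv2.imwrite('pics/b2.png',cv2.resize(im[120:290,180:410],None,fx=3.4,fy=3.4,interpolation=cv2.INTER_CUBIC))
E
```

```text
side valid 0.995908203125
(268, 376) [ 0.427 -0.238  0.026]
(315, 365) [ 0.515 -0.239  0.028]
(358, 351) [ 0.601 -0.231  0.024]
(280, 429) [ 0.428 -0.337  0.025]
(331, 415) [ 0.519 -0.336  0.028]
(378, 405) [ 0.604 -0.34   0.027]
(257, 240) [0.462 0.05  0.065]
(240, 158) [0.467 0.323 0.054]
(432, 300) [ 0.759 -0.189  0.078]
(316, 92) [0.668 0.349 0.192]
(300, 320) [ 0.512 -0.126  0.003]
pot [0.63850713 0.04071486] 0.11639717639922532 1196 0.11918602440868042
17 517 [342.  81.] [0.8132 0.6092 0.0245] [810.5 652.3] [273.  104.8] 78.3
33 611 [162.  91.] [0.2963 0.6886 0.026 ] [300.  689.1] [ 15.6 363.3] 89.9
39 317 [ 44. 101.] [-0.0262  0.7232  0.0259] [-25.1 724.2] [161.2  27.1] 16.5
74 227 [268. 167.] [0.5312 0.3118 0.0193] [535.6 313. ] [ 73.6 111. ] 8.3
189 566 [310. 271.] [ 0.5573 -0.0282  0.0256] [569.8 -25.8] [ 72.8 310.2] 74.1
195 979 [ 52. 337.] [ 0.0406 -0.0545  0.0252] [ 40.3 -35.9] [189.1  88.3] 48.1
202 2280 [329. 404.] [ 0.5224 -0.3086  0.0261] [ 517.2 -291. ] [299.4 265.9] 1.8
212 947 [357. 350.] [ 0.5999 -0.2296  0.0266] [ 600.6 -228.4] [76.6 49.4] 5.3
216 998 [314. 364.
[... 1310 characters left out ...]
363 [171. 195.] [ 0.0568 -0.0363  0.0258] [ 40.5 -24.2] [181.  100.7] 60.6
48 1683 [198. 329.] [ 0.5297 -0.3196  0.0242] [ 516.4 -295.8] [302.4 274.4] 1.7
49 399 [344. 289.] [ 0.698  -0.0381  0.0252] [687.2 -20.9] [224.4  86.2] 37.8
50 1041 [212. 294.] [ 0.4753 -0.2363  0.0238] [ 470.2 -233.3] [ 55.2 167.3] 89.8
51 580 [163. 310.] [ 0.4301 -0.3373  0.0239] [ 428.6 -336.2] [77.2 49.9] 7.7
52 619 [253. 318.] [ 0.6022 -0.2314  0.0238] [ 600.2 -229.5] [78.  49.8] 4.7
53 656 [190. 329.] [ 0.5204 -0.3347  0.024 ] [ 517.8 -333.6] [78.7 50. ] 1.8
54 756 [216. 351.] [ 0.6082 -0.3388  0.024 ] [ 605.9 -338. ] [80.1 49.2] 0.5
64 474 [121. 451.] [ 0.6457 -0.573   0.0262] [ 645.6 -570.9] [  5.4 126.1] 3.0
```

View pics/b1.png

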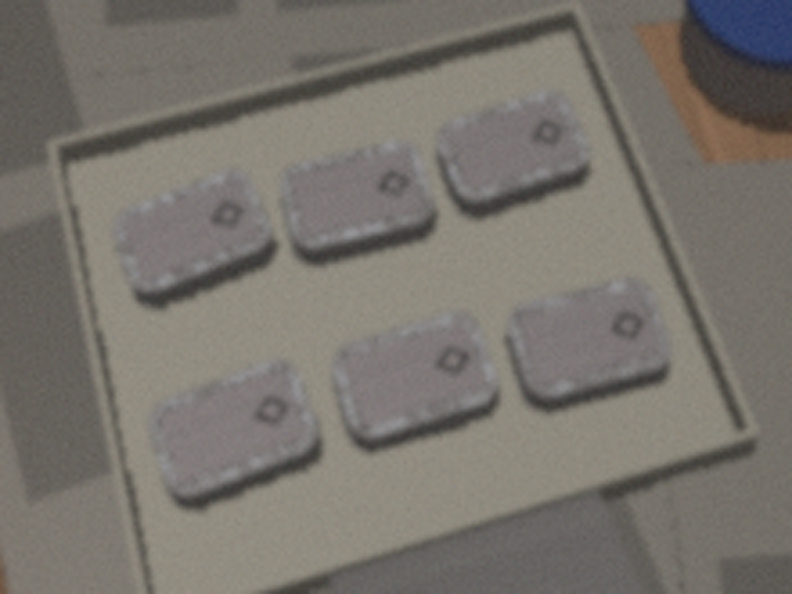

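View pics/b2.png

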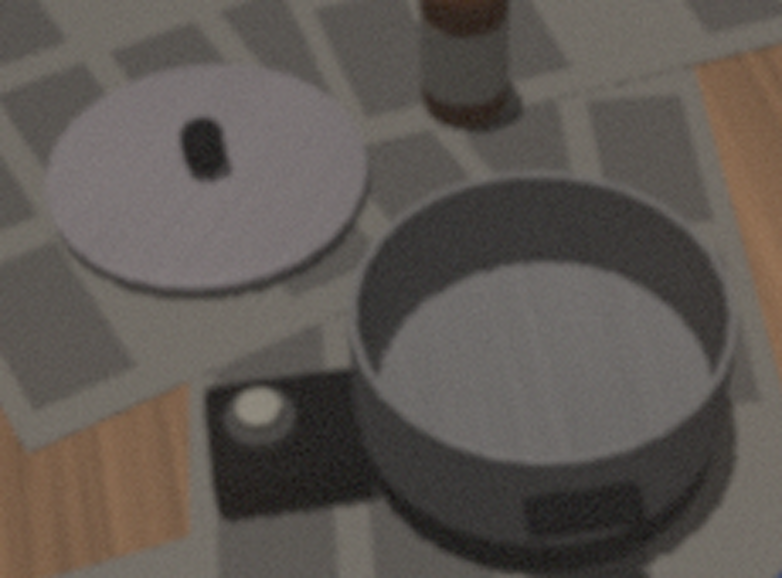

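Both cameras agree on six flat tins, with tops at about 26 mm and each measuring 76 x 49 mm, and on the pot at (0.639, 0.040). I swing over to the tray with yaw near 0, going around the base.

Run:
```python
from h import *
print(shift([.45,.30,.32],1.45))
```

```text
(array([-0.36823405, -0.22874381, -0.08892104]), array([-6.37184898e-04,  6.89133249e-04,  1.45779743e+00]))
```

>>> carry_out:
  series:
    - [-0.05,-0.03,-0.07,0,0,0.18,0]
    - [-0.1,-0.06,-0.09,0,0,0.36,0]
    - [-0.15,-0.09,-0.09,0,0,0.54,0]
    - [-0.2,-0.12,-0.09,0,0,0.72,0]
    - [-0.25,-0.15,-0.09,0,0,0.9,0]
    - [-0.3,-0.19,-0.09,0,0,1.08,0]
    - [-0.34,-0.21,-0.09,0,0,1.26,0]
    - [-0.37,-0.23,-0.09,0,0,1.44,0]
    - [-0.37,-0.23,-0.09,0,0,1.46,0]

```text
clock: 1.27
position: [0.453, 0.2962, 0.3212]
tool_rot: [3.141, 0.001, 1.441]
force: [0.5, -0.0, -0.7]
grip_width: 0.0856
```

Run:
```python
from h import *
s=telemetry.observe();print(s['clock'],s['qpos'],s['position'],s['tool_rot'])
print(shift([.514,-.2,.25],0.0))
```

```text
1.275 [-1.00642144  0.31817483  0.41610866  1.72164565 -0.13911474  1.13123131
 -0.67921042] [0.45299258 0.29620111 0.32124722] [3.14104568e+00 8.16530946e-04 1.44107368e+00]
(array([-0.48408173,  0.12464377,  0.0717107 ]), array([1.03720588e-03, 2.75966135e-04, 1.44107378e+00]))
```

>>> carry_out:
  series:
    - [-0.06,0.015,0,0,0,0.18,0]
    - [-0.12,0.03,0,0,0,0.36,0]
    - [-0.18,0.045,0,0,0,0.54,0]
    - [-0.24,0.06,0,0,0,0.72,0]
    - [-0.3,0.075,0,0,0,0.9,0]
    - [-0.36,0.09,0.02,0,0,1.08,0]
    - [-0.42,0.11,0.04,0,0,1.26,0]
    - [-0.48,0.125,0.07,0,0,1.44,0]
    - [-0.484,0.125,0.07,0,0,1.44,0]
    - [-0.484,0.125,0.07,0,0,1.44,0]

```text
clock: 2.52
position: [0.5158, -0.1974, 0.2506]
tool_rot: [3.142, 0.001, 0.008]
force: [-0.4, 1.1, -0.1]
grip_width: 0.0853
```

Run:
```python
from h import *
s=telemetry.observe();print(s['clock'],s['qpos'],s['position'],s['tool_rot'])
im,d,P=grab('wrist','c1')
z=P[...,2]
m=((z>.018)&(z<.034)&(d>0)).astype(np.uint8)
nn,L,st,ce=cv2.connectedComponentsWithStats(m)
for i in range(1,nn):
    if 800<st[i,4]<30000:
        q=P[L==i]
        rect=cv2.minAreaRect((q[:,:2]*1000).astype(np.float32)); print(i,st[i,4],np.round(ce[i]),np.round(q.mean(0),4),np.round(rect[0],1),np.round(rect[1],1),round(rect[2],1))
print(shift([.428,-.233,.12],0.14))
```

```text
2.525 [-0.30687657  0.5015231   0.80991142  1.79914568 -0.41922564  1.02342835
 -0.89719161] [ 0.51583893 -0.19739261  0.25061952] [3.14157853e+00 1.45182248e-03 7.83630148e-03]
2 5460 [417. 170.] [ 0.5404 -0.2993  0.0239] [ 515.1 -284.6] [299.2 248.9] 2.0
3 3661 [459. 115.] [ 0.6068 -0.3363  0.0254] [ 605.5 -336.9] [48.8 76.1] 90.0
5 3520 [354. 120.] [ 0.6007 -0.2291  0.0254] [ 599.5 -229.2] [76.  48.2] 4.6
8 1532 [525. 197.] [ 0.5237 -0.4168  0.0316] [ 519.9 -417.8] [130.1  16.2] 3.2
15 2882 [445. 200.] [ 0.5186 -0.3323  0.0254] [ 517.2 -333. ] [76.4 49. ] 2.6
16 2825 [356. 203.] [ 0.5143 -0.2349  0.0255] [ 513. -235.] [48.1 76.2] 89.6
26 2297 [351. 274.] [ 0.4285 -0.2325  0.0255] [ 426.7 -232.7] [76.5 48. ] 8.6
27 2319 [437. 274.] [ 0.4289 -0.3347  0.0254] [ 427.  -335.4] [76.4 48.8] 5.9
(array([-0.08845437,  0.03590034,  0.1311058 ]), array([-0.00054206,  0.00057541, -0.13086744]))
```

View pics/c1.png

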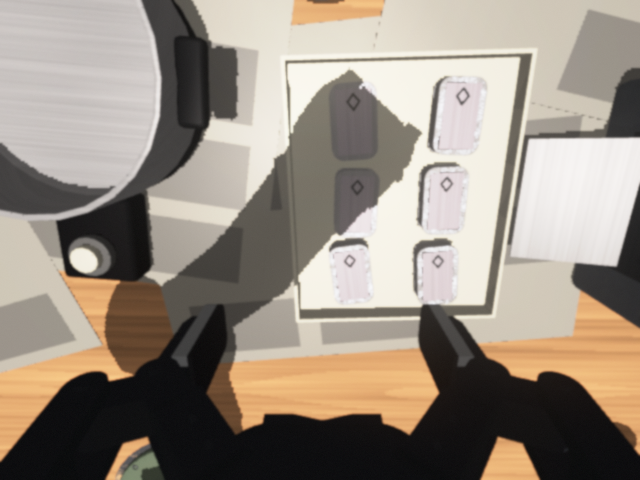

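The wrist view confirms six tins, with centres within 2 mm of the side view. I grasp tin A, at pixel (351,274).

>>> carry_out:
  series:
    - [-0.05,0.02,0.03,0,0,-0.14,0]
    - [-0.089,0.036,0.08,0,0,-0.14,0]
    - [-0.089,0.036,0.14,0,0,-0.14,0]
    - [-0.089,0.036,0.19,0,0,-0.14,0]
    - [-0.089,0.036,0.22,0,0,-0.14,0]
    - [-0.089,0.036,0.235,0,0,-0.14,0]
    - [-0.089,0.036,0.243,0,0,-0.14,0]
    - [-0.089,0.036,0.243,0,0,-0.14,0]

```text
clock: 3.58
position: [0.4279, -0.2337, 0.0088]
tool_rot: [3.141, -0.001, 0.148]
force: [-0.8, 0.1, -0.4]
grip_width: 0.0853
```

>>> carry_out:
  series:
    - [0,0,0,0,0,0,120]
    - [0,0,0,0,0,0,180]
    - [0,0,0,0,0,0,255]
    - [0,0,0,0,0,0,255]
    - [0,0,0,0,0,0,255]
    - [0,0,0,0,0,0,255]
  force: 60

```text
clock: 4.32
position: [0.4278, -0.2339, 0.0091]
tool_rot: [3.142, -0.001, 0.148]
force: [-1.3, 2.5, 14.9]
grip_width: 0.0464
```

>>> carry_out:
  series:
    - [0,0,-0.03,0,0,0,255]
    - [0,0,-0.09,0,0,0,255]
    - [0,0,-0.15,0,0,0,255]
    - [0,0,-0.175,0,0,0,255]
    - [0,0,-0.175,0,0,0,255]

```text
clock: 4.95
position: [0.4282, -0.2338, 0.1848]
tool_rot: [3.141, -0.003, 0.148]
force: [0.0, 0.3, -1.0]
grip_width: 0.0466
```

Run:
```python
from h import *
s=telemetry.observe();print(s['clock'],s['qpos'],s['position'],s['tool_rot'],s['force'])
im,d,P=grab('wrist','c2')
print(shift([.680,.004,.186],0.0))
```

```text
4.95 [-0.18339605  0.47314131  0.75676114  2.02975228 -0.45088287  0.80498501
 -0.58412374] [ 0.42820576 -0.23383312  0.18482942] [ 3.14077987 -0.00316955  0.14830509] [ 0.03698616  0.31390118 -1.00624275]
(array([ 0.28465508, -0.19754568, -0.0020503 ]), array([-1.04349309e-04, -1.37483090e-03,  1.48444466e-01]))
```

View pics/c2.png

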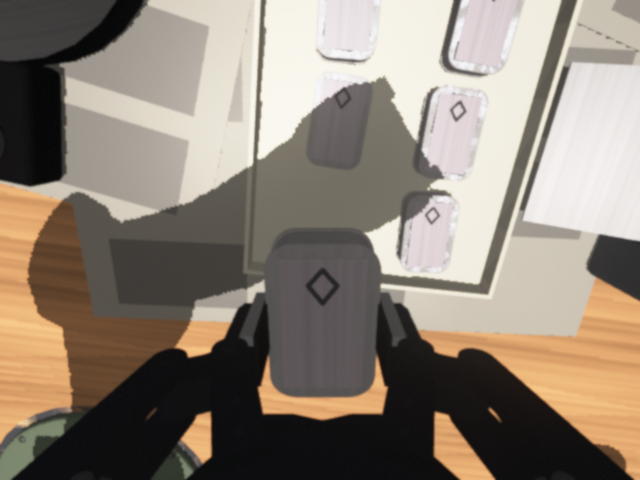

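The tin is held level between the pads, with its ring at (322,287). I carry it to the pot.

>>> carry_out:
  series:
    - [0.05,-0.034,0,0,0,0.03,255]
    - [0.1,-0.069,0,0,0,0.06,255]
    - [0.15,-0.104,0,0,0,0.1,255]
    - [0.2,-0.139,0,0,0,0.13,255]
    - [0.25,-0.174,0,0,0,0.148,255]
    - [0.285,-0.198,0,0,0,0.148,255]
    - [0.285,-0.198,0.03,0,0,0.148,255]
    - [0.285,-0.198,0.08,0,0,0.148,255]
    - [0.285,-0.198,0.115,0,0,0.148,255]
    - [0.285,-0.198,0.133,0,0,0.148,255]

```text
clock: 6.25
position: [0.6785, 0.0036, 0.0469]
tool_rot: [3.141, 0.004, -0.001]
force: [-0.4, -0.2, -0.1]
grip_width: 0.0462
```

>>> carry_out:
  series:
    - [0,0,0,0,0,0,255]
    - [0,0,0,0,0,0,100]
    - [0,0,0,0,0,0,70]
    - [0,0,0,0,0,0,70]
    - [0,0,-0.04,0,0,0,70]
    - [0,0,-0.1,0,0,0,70]
    - [0,0,-0.13,0,0,0,0]
    - [0,0,-0.135,0,0,0,0]

```text
clock: 7.25
position: [0.6814, 0.0038, 0.1889]
tool_rot: [-3.141, -0.005, -0.0]
force: [-0.8, 0.6, -0.8]
grip_width: 0.0853
```

Run:
```python
from h import *
s=telemetry.observe();print(s['clock'],s['qpos'],s['position'],s['tool_rot'],s['force'])
im,d,P=grab('wrist','c3')
print(shift([.427,-.335,.18],0.11))
```

```text
7.25 [-0.52077085  0.78122712  0.74984125  1.50798364 -0.57745439  1.07736478
 -1.2109516 ] [0.68136851 0.00376878 0.18894682] [-3.14089967e+00 -5.03561254e-03 -2.42526356e-04] [-0.76025137  0.62955929 -0.76081628]
(array([-0.25393237,  0.33898173,  0.006738  ]), array([-0.00045016, -0.0034664 , -0.11008318]))
```

View pics/c3.png

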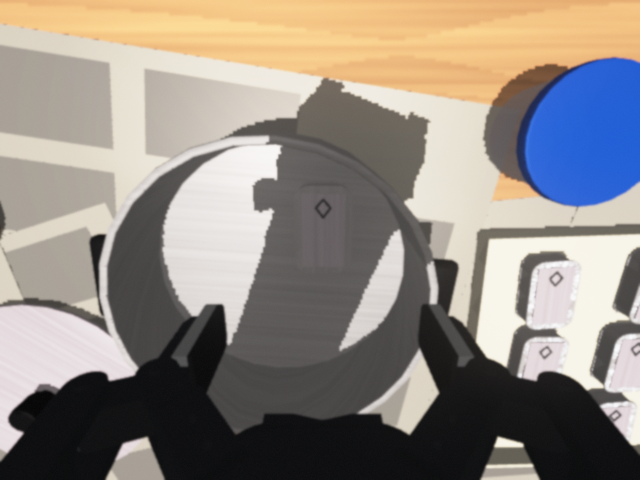

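The first tin lies flat in the pot at (322,225). Next is tin D.

>>> carry_out:
  series:
    - [-0.035,0.045,0,0,0,-0.02,0]
    - [-0.07,0.09,0,0,0,-0.04,0]
    - [-0.105,0.137,0,0,0,-0.06,0]
    - [-0.14,0.184,0,0,0,-0.08,0]
    - [-0.175,0.231,0,0,0,-0.1,0]
    - [-0.21,0.28,0.01,0,0,-0.11,0]
    - [-0.24,0.322,0.03,0,0,-0.11,0]
    - [-0.254,0.339,0.07,0,0,-0.11,0]
    - [-0.254,0.339,0.11,0,0,-0.11,0]
    - [-0.254,0.339,0.14,0,0,-0.11,0]

```text
clock: 8.55
position: [0.4251, -0.3348, 0.0434]
tool_rot: [-3.141, 0.001, 0.109]
force: [0.7, -0.6, -0.1]
grip_width: 0.0854
```

>>> carry_out:
  series:
    - [0,0,0.025,0,0,0,0]
    - [0,0,0.034,0,0,0,0]
    - [0,0,0.036,0,0,0,60]
    - [0,0,0.036,0,0,0,255]
    - [0,0,0.036,0,0,0,255]
    - [0,0,0.036,0,0,0,255]
    - [0,0,0.036,0,0,0,255]

```text
clock: 9.43
position: [0.4264, -0.3352, 0.0103]
tool_rot: [3.141, -0.001, 0.11]
force: [-1.7, 1.4, 6.7]
grip_width: 0.0461
```

>>> carry_out:
  series:
    - [0,0,-0.03,0,0,0,255]
    - [0,0,-0.09,0,0,0,255]
    - [0,0,-0.15,0,0,0,255]
    - [0,0,-0.175,0,0,0,255]
    - [0,0,-0.175,0,0,0,255]

```text
clock: 10.05
position: [0.4269, -0.3353, 0.1864]
tool_rot: [3.14, -0.004, 0.11]
force: [1.2, -0.0, -1.9]
grip_width: 0.0464
```

Run:
```python
from h import *
s=telemetry.observe();print(s['clock'],s['position'],s['grip_width'])
print(shift([.680,.076,.186],0.0))
```

```text
10.05 [ 0.42692064 -0.33525428  0.18641129] 0.046414404963971825
(array([ 0.29677104, -0.38092745,  0.0007992 ]), array([ 0.00152697, -0.00360949,  0.11020095]))
```

>>> carry_out:
  series:
    - [0.037,-0.047,0,0,0,0.02,255]
    - [0.074,-0.095,0,0,0,0.04,255]
    - [0.111,-0.143,0,0,0,0.06,255]
    - [0.148,-0.19,0,0,0,0.08,255]
    - [0.185,-0.238,0,0,0,0.1,255]
    - [0.222,-0.286,0,0,0,0.11,255]
    - [0.26,-0.333,0,0,0,0.11,255]
    - [0.29,-0.372,0,0,0,0.11,255]
    - [0.297,-0.381,0.01,0,0,0.11,255]
    - [0.297,-0.381,0.05,0,0,0.11,255]

```text
clock: 11.3
position: [0.6803, 0.0768, 0.1339]
tool_rot: [-3.141, -0.002, 0.001]
force: [1.1, 0.2, -1.6]
grip_width: 0.0463
```

>>> carry_out:
  series:
    - [0,0,0.04,0,0,0,255]
    - [0,0,0.078,0,0,0,255]
    - [0,0,0.086,0,0,0,255]
    - [0,0,0.086,0,0,0,100]
    - [0,0,0.086,0,0,0,70]
    - [0,0,0.086,0,0,0,70]
    - [0,0,0.04,0,0,0,70]
    - [0,0,-0.02,0,0,0,70]
    - [0,0,-0.05,0,0,0,0]
    - [0,0,-0.05,0,0,0,0]

```text
clock: 12.55
position: [0.6806, 0.0762, 0.187]
tool_rot: [-3.141, -0.004, -0.0]
force: [-0.1, 0.8, -0.5]
grip_width: 0.0858
```

Run:
```python
from h import *
s=telemetry.observe();print(s['clock'],s['qpos'],s['position'],s['tool_rot'],s['force'])
im,d,P=grab('wrist','c4')
print(shift([.513,-.235,.186],0.0))
```

```text
12.55 [-0.63082622  0.79544396  0.76565424  1.49849584 -0.59450923  1.0859182
 -1.30646316] [0.68055794 0.07619265 0.18700738] [-3.14073306e+00 -3.90562748e-03 -1.57920464e-04] [-0.1471919   0.79638099 -0.5161643 ]
(array([-0.16676007,  0.31137379, -0.00131227]), array([-6.83128068e-04, -1.45909463e-03, -7.21363018e-05]))
```

View pics/c4.png

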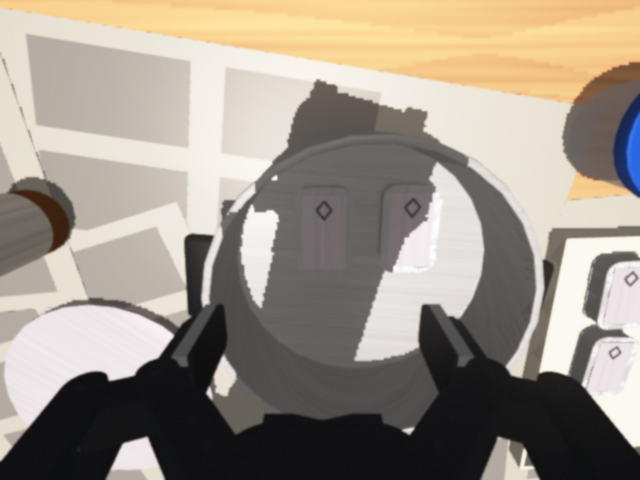

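Two tins lie side by side on the pot floor at (323,228) and (408,228). Next is tin B.

>>> carry_out:
  series:
    - [-0.028,0.052,0,0,0,0,0]
    - [-0.056,0.104,0,0,0,0,0]
    - [-0.084,0.156,0,0,0,0,0]
    - [-0.112,0.208,0,0,0,0,0]
    - [-0.139,0.26,0,0,0,0,0]
    - [-0.16,0.299,0.02,0,0,0,0]
    - [-0.167,0.311,0.06,0,0,0,0]
    - [-0.167,0.311,0.11,0,0,0,0]
    - [-0.167,0.311,0.145,0,0,0,0]
    - [-0.167,0.311,0.165,0,0,0,0]

```text
clock: 13.85
position: [0.5112, -0.2344, 0.017]
tool_rot: [-3.141, 0.003, -0.001]
force: [-0.1, 0.4, 0.3]
grip_width: 0.0853
```

>>> carry_out:
  series:
    - [0,0,0.01,0,0,0,0]
    - [0,0,0.011,0,0,0,60]
    - [0,0,0.011,0,0,0,255]
    - [0,0,0.011,0,0,0,255]
    - [0,0,0.011,0,0,0,255]
    - [0,0,0.011,0,0,0,255]
    - [0,0,-0.03,0,0,0,255]
    - [0,0,-0.09,0,0,0,255]
    - [0,0,-0.15,0,0,0,255]
    - [0,0,-0.165,0,0,0,255]

```text
clock: 15.1
position: [0.5136, -0.2352, 0.1883]
tool_rot: [3.141, -0.005, -0.0]
force: [1.3, 0.3, -1.9]
grip_width: 0.0464
```

Run:
```python
from h import *
s=telemetry.observe();print(s['clock'],s['position'],s['grip_width'])
print(shift([.598,.004,.186],0.0))
```

```text
15.1 [ 0.51358414 -0.23523608  0.18829588] 0.04643597659135174
(array([ 0.08435363, -0.23925616,  0.00248308]), array([ 0.00105378, -0.00520609, -0.00020809]))
```

>>> carry_out:
  series:
    - [0.02,-0.056,0,0,0,0,255]
    - [0.04,-0.112,0,0,0,0,255]
    - [0.06,-0.168,0,0,0,0,255]
    - [0.078,-0.222,0,0,0,0,255]
    - [0.084,-0.239,0,0,0,0,255]
    - [0.084,-0.239,0.02,0,0,0,255]
    - [0.084,-0.239,0.07,0,0,0,255]
    - [0.084,-0.239,0.115,0,0,0,255]
    - [0.084,-0.239,0.135,0,0,0,255]
    - [0.084,-0.239,0.138,0,0,0,255]

```text
clock: 16.35
position: [0.5962, 0.0032, 0.0455]
tool_rot: [-3.141, 0.001, -0.001]
force: [-8.1, 8.5, 29.0]
grip_width: 0.0462
```

>>> carry_out:
  series:
    - [0,0,0,0,0,0,100]
    - [0,0,0,0,0,0,70]
    - [0,0,0,0,0,0,70]
    - [0,0,-0.03,0,0,0,70]
    - [0,0,-0.09,0,0,0,70]
    - [0,0,-0.137,0,0,0,30]
    - [0,0,-0.138,0,0,0,0]

```text
clock: 17.23
position: [0.5975, 0.0025, 0.1874]
tool_rot: [-3.141, -0.005, -0.002]
force: [0.6, 0.1, -1.0]
grip_width: 0.0851
```

Run:
```python
from h import *
s=telemetry.observe();print(s['clock'],s['position'],s['grip_width'])
print(shift([.517,-.333,.186],0.04))
```

```text
17.225 [0.59749865 0.00247314 0.18741897] 0.0851018251951121
(array([-0.07976504,  0.33565013,  0.00089709]), array([-0.00034414, -0.00468766, -0.04220229]))
```

Run:
```python
from h import *
im,d,P=grab('wrist','c5')
```

```text
(no output)
```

View pics/c5.png

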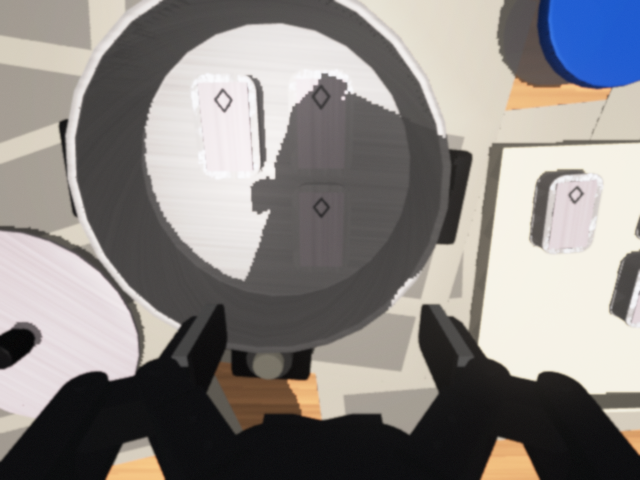

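Three tins lie flat in the pot, at (224,125), (322,120) and (322,227). Next is tin E.

>>> carry_out:
  series:
    - [-0.014,0.06,0,0,0,-0.01,0]
    - [-0.028,0.12,0,0,0,-0.02,0]
    - [-0.042,0.18,0,0,0,-0.03,0]
    - [-0.056,0.24,0,0,0,-0.04,0]
    - [-0.07,0.295,0,0,0,-0.042,0]
    - [-0.079,0.33,0.02,0,0,-0.042,0]
    - [-0.08,0.336,0.06,0,0,-0.042,0]
    - [-0.08,0.336,0.11,0,0,-0.042,0]
    - [-0.08,0.336,0.145,0,0,-0.042,0]
    - [-0.08,0.336,0.163,0,0,-0.042,0]

```text
clock: 18.52
position: [0.5144, -0.3318, 0.0187]
tool_rot: [-3.14, 0.003, 0.04]
force: [-0.3, 0.4, -0.0]
grip_width: 0.0857
```

>>> carry_out:
  series:
    - [0,0,0.01,0,0,0,0]
    - [0,0,0.011,0,0,0,60]
    - [0,0,0.011,0,0,0,255]
    - [0,0,0.011,0,0,0,255]
    - [0,0,0.011,0,0,0,255]
    - [0,0,0.011,0,0,0,255]
    - [0,0,-0.03,0,0,0,255]
    - [0,0,-0.09,0,0,0,255]
    - [0,0,-0.15,0,0,0,255]
    - [0,0,-0.165,0,0,0,255]

```text
clock: 19.77
position: [0.5175, -0.3326, 0.1906]
tool_rot: [3.139, -0.005, 0.042]
force: [-0.1, 0.6, -1.6]
grip_width: 0.0465
```

Run:
```python
from h import *
s=telemetry.observe();print(s['clock'],s['position'],s['grip_width'],s['qpos'])
print(shift([.597,.076,.186],0.0))
```

```text
19.775 [ 0.51749894 -0.33258183  0.19061564] 0.04649086923932501 [-0.00363036  0.67248098  0.75132076  1.69943218 -0.53849563  0.98137871
 -0.5836398 ]
(array([ 0.09645826, -0.40491948,  0.00410518]), array([ 0.00236725, -0.00514319,  0.0417384 ]))
```

>>> carry_out:
  series:
    - [0.014,-0.06,0,0,0,0.01,255]
    - [0.028,-0.12,0,0,0,0.02,255]
    - [0.042,-0.18,0,0,0,0.03,255]
    - [0.056,-0.24,0,0,0,0.04,255]
    - [0.07,-0.3,0,0,0,0.042,255]
    - [0.085,-0.36,0,0,0,0.042,255]
    - [0.095,-0.4,0,0,0,0.042,255]
    - [0.096,-0.405,0.01,0,0,0.042,255]
    - [0.096,-0.405,0.06,0,0,0.042,255]

```text
clock: 20.9
position: [0.5967, 0.0775, 0.1272]
tool_rot: [-3.141, -0.004, 0.001]
force: [0.8, 0.1, -2.1]
grip_width: 0.0463
```

>>> carry_out:
  series:
    - [0,0,0.04,0,0,0,255]
    - [0,0,0.068,0,0,0,255]
    - [0,0,0.074,0,0,0,255]
    - [0,0,0.074,0,0,0,100]
    - [0,0,0.074,0,0,0,70]
    - [0,0,0.074,0,0,0,70]
    - [0,0,0.04,0,0,0,70]
    - [0,0,-0.02,0,0,0,70]
    - [0,0,-0.06,0,0,0,0]
    - [0,0,-0.06,0,0,0,0]

```text
clock: 22.15
position: [0.5967, 0.0772, 0.1899]
tool_rot: [-3.14, -0.005, 0.0]
force: [0.1, 0.4, -1.3]
grip_width: 0.0856
```

Run:
```python
from h import *
s=telemetry.observe();print(s['clock'],s['position'],s['grip_width'])
im,d,P=grab('wrist','c6')
print(shift([.600,-.229,.186],0.08))
```

```text
22.15 [0.59673113 0.07720224 0.1898502 ] 0.08556099942768315
(array([0.00396591, 0.3064427 , 0.00149932]), array([-0.00137669, -0.0025425 , -0.0796487 ]))
```

View pics/c6.png

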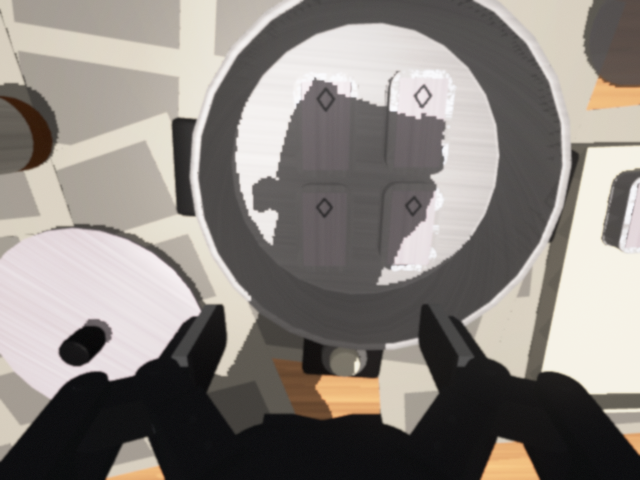

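Four tins form a 2x2 grid on the pot floor. Next is tin C, which goes on the second layer.

>>> carry_out:
  series:
    - [0.001,0.06,0,0,0,-0.02,0]
    - [0.001,0.12,0,0,0,-0.04,0]
    - [0.002,0.18,0,0,0,-0.06,0]
    - [0.003,0.24,0,0,0,-0.08,0]
    - [0.004,0.29,0.01,0,0,-0.08,0]
    - [0.004,0.306,0.05,0,0,-0.08,0]
    - [0.004,0.306,0.1,0,0,-0.08,0]
    - [0.004,0.306,0.145,0,0,-0.08,0]
    - [0.004,0.306,0.165,0,0,-0.08,0]

```text
clock: 23.32
position: [0.5979, -0.2285, 0.0185]
tool_rot: [-3.14, 0.003, 0.08]
force: [0.4, 0.3, 0.2]
grip_width: 0.0855
```

>>> carry_out:
  series:
    - [0,0,0.01,0,0,0,0]
    - [0,0,0.011,0,0,0,60]
    - [0,0,0.011,0,0,0,255]
    - [0,0,0.011,0,0,0,255]
    - [0,0,0.011,0,0,0,255]
    - [0,0,0.011,0,0,0,255]
    - [0,0,-0.03,0,0,0,255]
    - [0,0,-0.09,0,0,0,255]
    - [0,0,-0.15,0,0,0,255]
    - [0,0,-0.165,0,0,0,255]

```text
clock: 24.58
position: [0.6006, -0.2298, 0.1909]
tool_rot: [3.14, -0.006, 0.08]
force: [-0.4, 0.7, -1.2]
grip_width: 0.0462
```

Run:
```python
from h import *
s=telemetry.observe();print(s['clock'],s['position'],s['grip_width'],s['qpos'])
print(shift([.638,.004,.186],0.0))
```

```text
24.575 [ 0.6005921  -0.22981524  0.19093196] 0.04620161196203599 [-0.18374735  0.71596632  0.7483483   1.62060289 -0.55258447  1.0211898
 -0.7551226 ]
(array([ 0.05585505, -0.23010907,  0.00482403]), array([ 0.00160193, -0.00565525,  0.07960321]))
```

>>> carry_out:
  series:
    - [0.014,-0.058,0,0,0,0.02,255]
    - [0.028,-0.115,0,0,0,0.04,255]
    - [0.042,-0.173,0,0,0,0.06,255]
    - [0.055,-0.225,0,0,0,0.08,255]
    - [0.056,-0.23,0.005,0,0,0.08,255]
    - [0.056,-0.23,0.05,0,0,0.08,255]
    - [0.056,-0.23,0.09,0,0,0.08,255]
    - [0.056,-0.23,0.11,0,0,0.08,255]
    - [0.056,-0.23,0.111,0,0,0.08,255]

```text
clock: 25.7
position: [0.6365, 0.0041, 0.0748]
tool_rot: [3.141, 0.001, -0.001]
force: [-0.3, -0.2, -0.4]
grip_width: 0.0464
```

>>> carry_out:
  series:
    - [0,0,0,0,0,0,100]
    - [0,0,0,0,0,0,70]
    - [0,0,0,0,0,0,70]
    - [0,0,-0.03,0,0,0,70]
    - [0,0,-0.09,0,0,0,70]
    - [0,0,-0.115,0,0,0,30]
    - [0,0,-0.115,0,0,0,0]

```text
clock: 26.58
position: [0.6377, 0.0047, 0.1925]
tool_rot: [-3.141, -0.003, 0.0]
force: [0.8, -0.5, 0.2]
grip_width: 0.0855
```

Run:
```python
from h import *
s=telemetry.observe();print(s['clock'],s['position'],s['grip_width'])
im,d,P=grab('wrist','c7')
print(shift([.606,-.337,.186],0.0))
```

```text
26.575 [0.63773828 0.00471604 0.19252704] 0.08545900877444833
(array([-0.03113997,  0.34190631,  0.00475364]), array([-5.72212884e-04, -1.36511033e-03,  6.20415192e-05]))
```

View pics/c7.png

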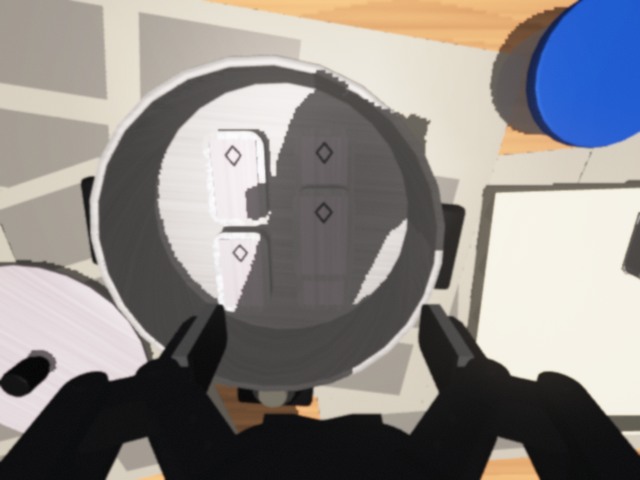

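The fifth tin lies flat on top, with its ring at (323,212). The last tin is F.

>>> carry_out:
  series:
    - [-0.006,0.06,0,0,0,0,0]
    - [-0.012,0.12,0,0,0,0,0]
    - [-0.018,0.18,0,0,0,0,0]
    - [-0.024,0.24,0,0,0,0,0]
    - [-0.03,0.3,0.005,0,0,0,0]
    - [-0.031,0.335,0.02,0,0,0,0]
    - [-0.031,0.342,0.07,0,0,0,0]
    - [-0.031,0.342,0.12,0,0,0,0]
    - [-0.031,0.342,0.155,0,0,0,0]
    - [-0.031,0.342,0.17,0,0,0,0]

```text
clock: 27.88
position: [0.6044, -0.3367, 0.0174]
tool_rot: [-3.14, 0.003, -0.001]
force: [0.4, -0.4, 0.1]
grip_width: 0.0857
```

>>> carry_out:
  series:
    - [0,0,0.01,0,0,0,0]
    - [0,0,0.01,0,0,0,60]
    - [0,0,0.01,0,0,0,255]
    - [0,0,0.01,0,0,0,255]
    - [0,0,0.01,0,0,0,255]
    - [0,0,0.01,0,0,0,255]
    - [0,0,-0.03,0,0,0,255]
    - [0,0,-0.09,0,0,0,255]
    - [0,0,-0.15,0,0,0,255]
    - [0,0,-0.165,0,0,0,255]

```text
clock: 29.12
position: [0.6069, -0.3383, 0.1902]
tool_rot: [3.139, -0.005, -0.0]
force: [0.6, 0.4, -1.4]
grip_width: 0.0459
```

Run:
```python
from h import *
s=telemetry.observe();print(s['clock'],s['position'],s['grip_width'],s['qpos'])
print(shift([.638,.076,.186],0.0))
```

```text
29.125 [ 0.60690341 -0.3383283   0.19020807] 0.04586186166394727 [ 0.00798254  0.7991358   0.74468068  1.46602668 -0.57846018  1.0972029
 -0.70576975]
(array([ 0.03093728, -0.41434811,  0.00334261]), array([ 0.00249972, -0.00548983, -0.00033447]))
```

>>> carry_out:
  series:
    - [0.004,-0.06,0,0,0,0,255]
    - [0.009,-0.12,0,0,0,0,255]
    - [0.013,-0.18,0,0,0,0,255]
    - [0.018,-0.24,0,0,0,0,255]
    - [0.022,-0.3,0,0,0,0,255]
    - [0.027,-0.36,0,0,0,0,255]
    - [0.031,-0.41,0,0,0,0,255]
    - [0.031,-0.414,0.005,0,0,0,255]
    - [0.031,-0.414,0.05,0,0,0,255]

```text
clock: 30.25
position: [0.6382, 0.0771, 0.1366]
tool_rot: [-3.141, -0.004, 0.001]
force: [1.2, -0.5, -2.0]
grip_width: 0.0464
```

>>> carry_out:
  series:
    - [0,0,0.04,0,0,0,255]
    - [0,0,0.061,0,0,0,255]
    - [0,0,0.061,0,0,0,255]
    - [0,0,0.061,0,0,0,100]
    - [0,0,0.061,0,0,0,70]
    - [0,0,0.061,0,0,0,70]
    - [0,0,0.02,0,0,0,70]
    - [0,0,-0.04,0,0,0,70]
    - [0,0,-0.09,0,0,0,0]
    - [0,0,-0.1,0,0,0,0]

```text
clock: 31.5
position: [0.638, 0.0765, 0.2389]
tool_rot: [-3.14, -0.005, -0.0]
force: [-0.2, 0.0, -1.5]
grip_width: 0.0857
```

Run:
```python
from h import *
s=telemetry.observe();print(s['clock'],s['position'],s['grip_width'])
im,d,P=grab('wrist','c8')
# button / tins
im,d,P=grab('side','c9')
z=P[...,2];x=P[...,0];y=P[...,1]
# lid flange top (z ~ .014-.017+.., 0.010+4..7)
k=(z>.03)&(z<.07)&(x>.3)&(x<.6)&(y>.2)&(y<.45)
print('knob pts',k.sum(),np.nanmedian(P[k],0)); kt=k&(z>.049); print('knobtop',kt.sum(),P[kt].mean(0))
```

```text
31.5 [0.63801537 0.07650311 0.23893848] 0.08569409877979176
knob pts 173 [0.46391386 0.31655963 0.05015149]
knobtop 96 [0.46408492 0.32273868 0.05257845]
```

View pics/c8.png

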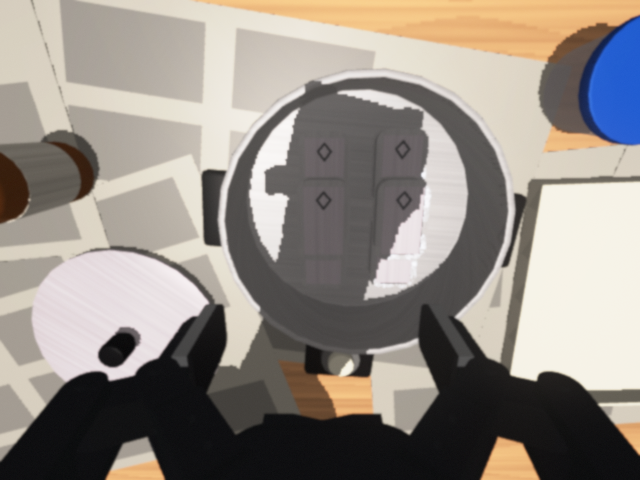

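View pics/c9.png

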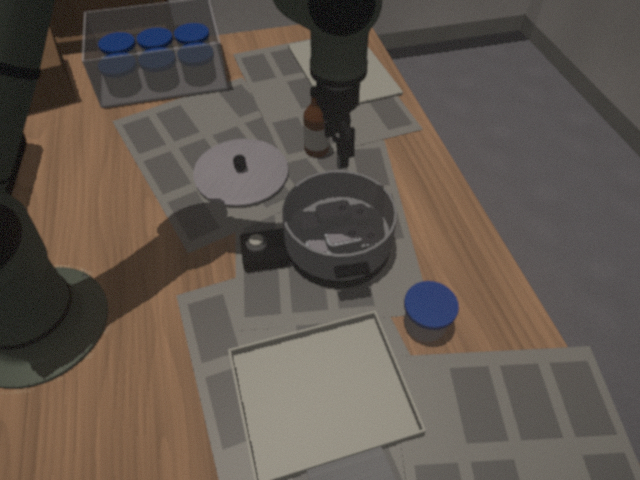

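All six tins are in the pot in two layers and the tray is empty. I refine the pot centre from here, then hover over the lid.

Run:
```python
from h import *
im,d,P=grab('wrist','d1')
z=P[...,2];x=P[...,0];y=P[...,1]
m=(z>.108)&(z<.132)&(abs(np.hypot(x-.639,y-.04)-.117)<.02)
q=P[m];print(m.sum(),np.median(q[:,2]))
c,r=circ(q[:,:2]);print(c,r)
for i in range(6):
    k=abs(np.hypot(*(q[:,:2]-c).T)-.117)<.007;c,r=circ(q[k][:,:2])
print(c,r,k.sum(), np.histogram(np.arctan2(q[k][:,1]-c[1],q[k][:,0]-c[0]),8)[0])
m=(np.hypot(x-.639,y-.04)<.09);print('top of contents',np.nanpercentile(z[m],[1,50,99]))
b=(z>.05)&(z<.075)&(np.hypot(x-.46,y-.045)<.03); print('button',b.sum(),np.median(P[b],0),P[b].mean(0))
print(shift([.464,.322,.26],0.0), telemetry.observe()['qpos'])
```

```text
10034 0.11821738269743992
[0.63883243 0.04192015] 0.11515205745169449
[0.63883243 0.04192015] 0.11515205745169449 10034 [ 755 1403 1540 1521 1353 1187 1120 1155]
top of contents [0.03810849 0.29997145 0.33139049]
button 681 [0.46105812 0.05586987 0.06037071] [0.46033713 0.05536832 0.05790882]
(array([-0.17270406, -0.24507738, -0.02487638]), array([-4.34755401e-04,  5.33001302e-05,  7.69365691e-05])) [-0.71563624  0.69458442  0.84003175  1.57874285 -0.55770673  1.12281032
 -1.31377767]
```

>>> carry_out:
  series:
    - [-0.03,-0.04,-0.02,0,0,0,0]
    - [-0.06,-0.085,-0.025,0,0,0,0]
    - [-0.09,-0.13,-0.025,0,0,0,0]
    - [-0.12,-0.17,-0.025,0,0,0,0]
    - [-0.15,-0.21,-0.025,0,0,0,0]
    - [-0.17,-0.24,-0.025,0,0,0,0]
    - [-0.173,-0.245,-0.025,0,0,0,0]
    - [-0.173,-0.245,-0.025,0,0,0,0]

```text
clock: 32.65
position: [0.4638, 0.3213, 0.2595]
tool_rot: [3.14, 0.001, -0.0]
force: [-0.2, -0.4, 0.9]
grip_width: 0.0853
```

```bash
cat > lid.py <<'E'
from h import *
import sys
s=telemetry.observe();print(s['clock'],s['position'],s['tool_rot'],s['qpos'])
im,d,P=grab('wrist',sys.argv[1])
z=P[...,2];x=P[...,0];y=P[...,1]
near=np.hypot(x-.464,y-.32)<.16
kt=near&(z>.048)&(z<.058);print('knobtop',kt.sum(),np.round(P[kt].mean(0),4));
c,r=cv2.minEnclosingCircle((P[kt][:,:2]*1000).astype(np.float32));print('knob circ',c,r)
f=near&(z>.010)&(z<.022);q=P[f]
c=np.median(q[:,:2],0)
h=cv2.convexHull((q[:,:2]*1000).astype(np.float32))[:,0]/1000
for i in range(5):
    k=abs(np.hypot(*(h-c).T)-.119)<(.03 if i<2 else .005);c,r=circ(h[k])
print('flange',c,r,k.sum(),np.median(q[:,2]))
t=c
print(shift([P[kt].mean(0)[0],P[kt].mean(0)[1],.15],0.0))
E
python3 lid.py d2
```

```text
32.65 [0.46381517 0.32133694 0.25951249] [ 3.14034016e+00  5.73293645e-04 -5.09479238e-05] [-1.33936595  0.56363178  0.94309237  1.76119254 -0.510083    1.08452573
 -1.79250187]
knobtop 662 [0.4645 0.3241 0.0517]
knob circ (463.8150329589844, 324.0793151855469) 15.775901794433594
flange [0.46332231 0.32408752] 0.11857762103069273 85 0.01587407913658742
(array([ 0.00024963, -0.00346329,  0.10978618]), array([ 0.00103084,  0.00021905, -0.00122806]))
```

View pics/d2.png

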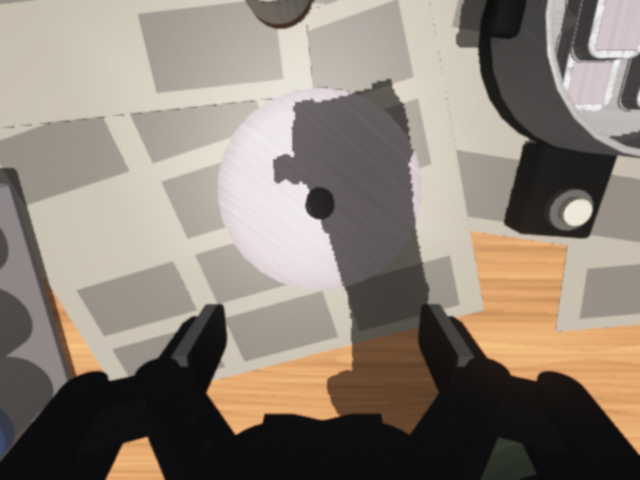

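The lid's knob is at pixel (320,203). Knob and flange fits agree at (0.464, 0.324), and the heights match. I descend onto the knob and grip.

>>> carry_out:
  series:
    - [0,-0.003,0.05,0,0,0,0]
    - [0,-0.003,0.1,0,0,0,0]
    - [0,-0.003,0.15,0,0,0,0]
    - [0,-0.003,0.19,0,0,0,60]
    - [0,-0.003,0.215,0,0,0,60]
    - [0,-0.003,0.228,0,0,0,60]
    - [0,-0.003,0.233,0,0,0,60]
    - [0,-0.003,0.233,0,0,0,60]
  force: 80

```text
clock: 33.7
position: [0.4644, 0.3245, 0.0278]
tool_rot: [-3.141, -0.001, -0.001]
force: [0.6, -0.3, 1.0]
grip_width: 0.0655
```

>>> carry_out:
  series:
    - [0,0,0,0,0,0,255]
    - [0,0,0,0,0,0,255]
    - [0,0,0,0,0,0,255]
    - [0,0,0,0,0,0,255]
    - [0,0,0,0,0,0,255]
    - [0,0,0,0,0,0,255]

```text
clock: 34.45
position: [0.4641, 0.325, 0.0282]
tool_rot: [-3.141, -0.0, -0.0]
force: [-3.4, -0.9, 13.0]
grip_width: 0.0294
```

>>> carry_out:
  series:
    - [0,0,-0.02,0,0,0,255]
    - [0,0,-0.05,0,0,0,255]
    - [0,0,-0.09,0,0,0,255]
    - [0,0,-0.13,0,0,0,255]
    - [0,0,-0.16,0,0,0,255]
    - [0,0,-0.165,0,0,0,255]

```text
clock: 35.2
position: [0.4644, 0.325, 0.1947]
tool_rot: [-3.139, -0.002, -0.0]
force: [-0.3, -0.7, -3.3]
grip_width: 0.0295
```

Run:
```python
from h import *
s=telemetry.observe();print(s['clock'],s['position'],s['tool_rot'],s['grip_width'],s['force'])
im,d,P=grab('wrist','d3')
print(shift([.5,.15,.193],0.0)[0],shift([.639,.041,.193],0.0))
```

```text
35.2 [0.46437314 0.32501155 0.19465082] [-3.13943010e+00 -1.94769434e-03 -2.52453284e-04] 0.029521117590632168 [-0.27509409 -0.6803392  -3.26901985]
[0.03598413 0.17497893 0.00059829] (array([0.17498975, 0.28397177, 0.00057324]), array([-1.51279844e-03, -1.00601579e-03, -5.14190864e-05]))
```

View pics/d3.png

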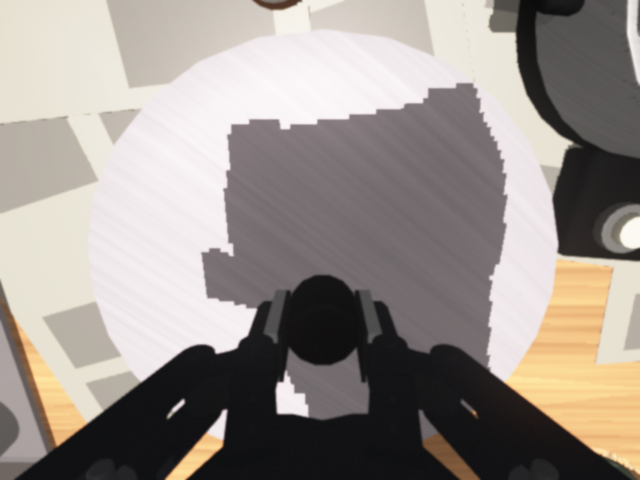

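The lid is held by its knob, which is at (323,318) with the flange visible all round. I carry it over the pot.

>>> carry_out:
  series:
    - [0.006,0.03,0,0,0,0,255]
    - [0.014,0.07,0,0,0,0,255]
    - [0.022,0.11,0,0,0,0,255]
    - [0.036,0.15,0,0,0,0,255]
    - [0.06,0.18,0,0,0,0,255]
    - [0.09,0.21,0,0,0,0,255]
    - [0.12,0.24,0,0,0,0,255]
    - [0.15,0.265,0,0,0,0,255]
    - [0.17,0.281,0,0,0,0,255]
    - [0.175,0.284,0,0,0,0,255]

```text
clock: 36.5
position: [0.639, 0.039, 0.1911]
tool_rot: [3.141, 0.001, -0.002]
force: [-0.3, 1.0, -4.0]
grip_width: 0.0297
```

```bash
cat > lid2.py <<'E'
from h import *
import sys
s=telemetry.observe();print(s['clock'],s['position'],s['tool_rot'],s['grip_width'],s['force'])
for n in ['wrist','side','scene']:
    im,d,P=grab(n,sys.argv[1]+n)
    z=P[...,2];x=P[...,0];y=P[...,1];zl=float(sys.argv[2]) # expected flange top
    f=(np.hypot(x-.639,y-.041)<.16)&(abs(z-zl)<.012);q=P[f]
    A=np.c_[q[:,:2]-[.639,.041],np.ones(len(q))];w=np.linalg.lstsq(A,q[:,2],rcond=None)[0]
    c=np.median(q[:,:2],0);h=cv2.convexHull((q[:,:2]*1000).astype(np.float32))[:,0]/1000
    for i in range(6):
        k=abs(np.hypot(*(h-c).T)-.119)<(.03 if i<2 else .004)
        if k.sum()<5: break
        c,r=circ(h[k])
    print(n,len(q),'plane slope',np.round(w[:2],3),'z',round(w[2],4),'centre',np.round(c,4),r,k.sum())
E
python3 lid2.py d4 .182
python3 - <<'E'
from h import *
print(shift([.639,.041,.193],0.0))
E
```

```text
36.5 [0.63901608 0.03899854 0.19109615] [ 3.14056096e+00  1.44658553e-03 -2.31549013e-03] 0.02971224461130031 [-0.30000499  0.96589189 -3.98302085]
wrist 124202 plane slope [-0.008 -0.001] z 0.1786 centre [0.6385 0.0391] 0.11893859244431729 65
side 7294 plane slope [-0.001  0.002] z 0.1798 centre [0.6392 0.0402] 0.11912793383070883 53
scene 4483 plane slope [-0.005  0.004] z 0.1774 centre [0.639  0.0389] 0.1188780266152993 41
(array([ 8.12589457e-04,  7.80244478e-05, -1.45230209e-03]), array([-6.19563112e-05,  1.39812456e-03, -1.87152395e-04]))
```

View pics/d4side.png

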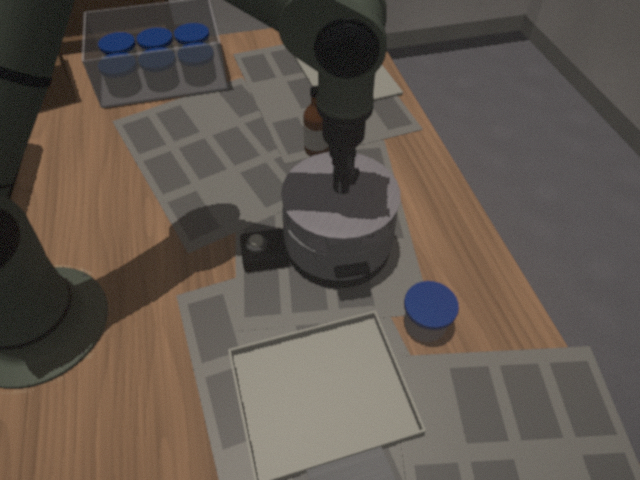

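The lid is level within about 0.005 rad and centred over the pot within 1–2 mm. I lower it.

>>> carry_out:
  series:
    - [0.001,0,0.015,0,0,0,255]
    - [0.001,0,0.03,0,0,0,255]
    - [0.001,0,0.04,0,0,0,255]
    - [0.001,0,0.046,0,0,0,255]
    - [0.001,0,0.05,0,0,0,255]
    - [0.001,0,0.053,0,0,0,255]
    - [0.001,0,0.053,0,0,0,255]

```text
clock: 37.52
position: [0.6399, 0.0406, 0.1393]
tool_rot: [3.142, -0.0, -0.0]
force: [0.3, -0.4, -2.9]
grip_width: 0.03
```

```bash
python3 lid2.py d5 .125
```

```text
37.525 [0.63988758 0.04062406 0.13930372] [ 3.14159212e+00 -2.59478908e-05 -3.10832353e-04] 0.029981937101343666 [ 0.26275837 -0.37219275 -2.94406272]
wrist 123890 plane slope [-0.006 -0.   ] z 0.1268 centre [0.6394 0.0407] 0.11897222348044707 62
side 7213 plane slope [0.005 0.011] z 0.1278 centre [0.6389 0.0407] 0.11969422388088737 48
scene 4628 plane slope [-0.007  0.01 ] z 0.1253 centre [0.6406 0.0388] 0.11907166539264426 46
```

>>> carry_out:
  series:
    - [0,0,0.001,0,0,0,255]
    - [0,0,0.002,0,0,0,255]
    - [0,0,0.002,0,0,0,255]
    - [0,0,0.002,0,0,0,150]
    - [0,0,0.002,0,0,0,100]
    - [0,0,0.002,0,0,0,80]
    - [0,0,0.002,0,0,0,60]
    - [0,0,0.002,0,0,0,60]

```text
clock: 38.67
position: [0.6399, 0.0406, 0.1373]
tool_rot: [3.142, 0.0, -0.0]
force: [-0.5, 0.0, -1.0]
grip_width: 0.0654
```

>>> carry_out:
  series:
    - [0,0,-0.02,0,0,0,60]
    - [0,0,-0.06,0,0,0,60]
    - [0,0,-0.1,0,0,0,0]
    - [0,0,-0.12,0,0,0,0]
    - [0,0,-0.12,0,0,0,0]

```text
clock: 39.3
position: [0.6403, 0.0407, 0.259]
tool_rot: [-3.141, -0.002, -0.0]
force: [-0.3, 0.5, 0.1]
grip_width: 0.0853
```

```bash
python3 lid2.py d6 .125
```

```text
39.3 [0.64030452 0.04065611 0.2589624 ] [-3.14100897e+00 -2.18713206e-03 -1.14543460e-04] 0.08527581260762175 [-0.26364962  0.4716827   0.06294402]
wrist 57358 plane slope [-0.002 -0.   ] z 0.1257 centre [0.6392 0.0407] 0.1188702664752879 69
side 7787 plane slope [0.005 0.009] z 0.1267 centre [0.639 0.041] 0.1198584021144157 54
scene 5004 plane slope [-0.004  0.007] z 0.1241 centre [0.6406 0.0394] 0.11956930822515753 43
```

View pics/d6wrist.png

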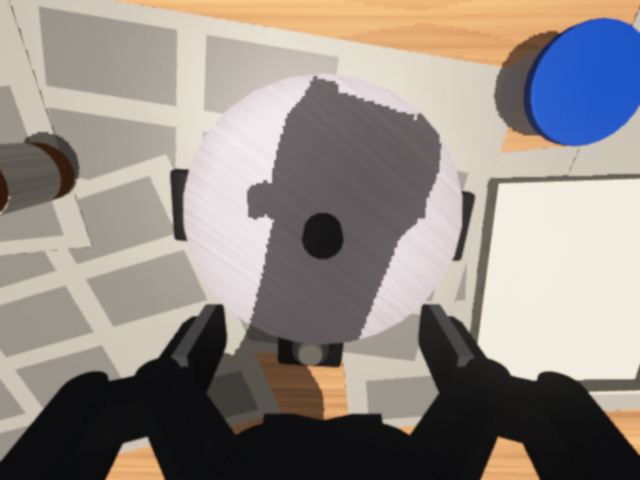

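View pics/d6scene.png

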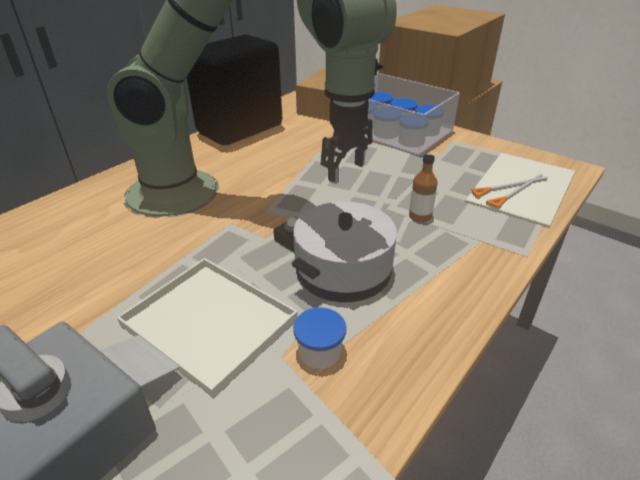

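The lid sits level, with its flange top at about 125.5 mm as expected and its centre at (0.639, 0.041). Next is the button.

>>> carry_out:
  series:
    - [-0.04,-0.004,0,0,0,0,100]
    - [-0.09,-0.008,0,0,0,0,200]
    - [-0.13,-0.011,0,0,0,0,255]
    - [-0.165,-0.014,0,0,0,0,255]
    - [-0.179,-0.015,0,0,0,0,255]
    - [-0.179,-0.015,0.03,0,0,0,255]
    - [-0.179,-0.015,0.04,0,0,0,255]

```text
clock: 40.33
position: [0.4605, 0.0557, 0.2161]
tool_rot: [3.141, 0.002, -0.0]
force: [0.3, -0.4, 0.9]
grip_width: -0.0002
```

Run:
```python
from h import *
s=telemetry.observe();print(s['clock'],s['position'],s['tool_rot'],s['grip_width'],s['qpos'])
def but(n,im,P,ctr=(.461,.055)):
    z=P[...,2];x=P[...,0];y=P[...,1]
    b=(z>.05)&(z<.075)&(np.hypot(x-ctr[0],y-ctr[1])<.035)
    br=im.min(2)
    print(n,b.sum(),np.median(P[b],0),np.percentile(z[b],[10,50,90,98]))
    w=b&(br>130); 
    if w.sum()>10: c,r=cv2.minEnclosingCircle((P[w][:,:2]*1000).astype(np.float32));print(' white',w.sum(),P[w].mean(0),c,r)
for n in ['wrist','side','scene']:
    im,d,P=grab(n,'e1'+n);but(n,im,P)
```

```text
40.325 [0.46054309 0.05568296 0.21611402] [ 3.14052293e+00  1.57762595e-03 -1.97165438e-04] -0.0002223462574632199 [-0.95376894  0.43166072  0.93643239  2.05460633 -0.45321722  0.87498615
 -1.33166465]
wrist 1663 [0.46125574 0.05589668 0.05262551] [0.05059319 0.05262551 0.0615547  0.06223804]
side 272 [0.45879128 0.05078657 0.05614139] [0.05142683 0.05614139 0.06318104 0.06488966]
scene 82 [0.46103061 0.04763453 0.05823917] [0.05209599 0.05823917 0.06035074 0.06138587]
```

View pics/e1wrist.png

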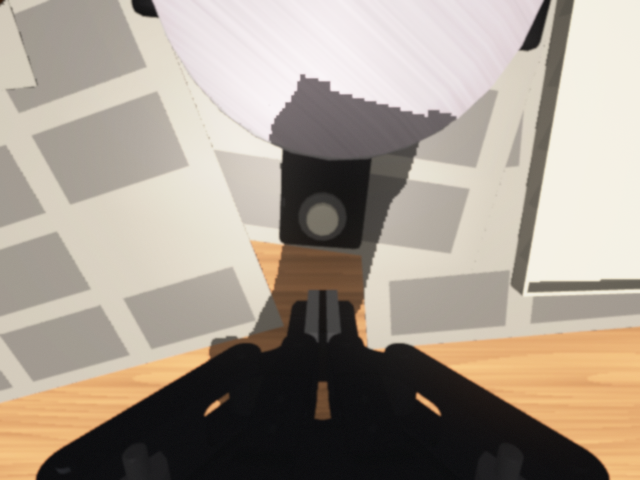

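The button's white cap is at (322,219), inside the housing.

Run:
```python
from h import *
im,d,P=grab('wrist','e2')
q=P[208:230,311:334].reshape(-1,3);q=q[abs(q[:,2]-.0615)<.004]
print(len(q),q.mean(0),np.median(q,0))
m=np.median(q,0);print(shift([m[0],m[1],m[2]],0.0),telemetry.observe()['clock'])
```

```text
500 [0.46124605 0.05540798 0.06105858] [0.46121798 0.05540053 0.06103392]
(array([-1.27430633e-04, -2.17178526e-04,  1.56628585e-01]), array([ 0.00066889, -0.00014235, -0.00101251])) 40.525
```

>>> carry_out:
  series:
    - [0,0,0.05,0,0,0,255]
    - [0,0,0.1,0,0,0,255]
    - [0,0,0.135,0,0,0,255]
    - [0,0,0.15,0,0,0,255]
    - [0,0,0.156,0,0,0,255]
    - [0,0,0.159,0,0,0,255]
    - [0,0,0.161,0,0,0,255]
    - [0,0,0.161,0,0,0,255]

```text
clock: 41.52
position: [0.4614, 0.0557, 0.0569]
tool_rot: [-3.141, -0.001, -0.0]
force: [1.0, -2.7, 4.0]
grip_width: 0.0002
```

>>> carry_out:
  series:
    - [0,0,0.001,0,0,0,255]
    - [0,0,0.002,0,0,0,255]
    - [0,0,0.003,0,0,0,255]
    - [0,0,0.003,0,0,0,255]

```text
clock: 42.02
position: [0.4617, 0.0557, 0.0551]
tool_rot: [-3.14, -0.002, -0.001]
force: [-10.1, -2.4, 59.8]
grip_width: 0.0001
```

Fully bottomed: the force rose sharply. I back off straight up.

>>> carry_out:
  series:
    - [0,0,-0.01,0,0,0,255]
    - [0,0,-0.04,0,0,0,255]
    - [0,0,-0.1,0,0,0,255]
    - [0,0,-0.15,0,0,0,255]
    - [-0.02,0,-0.19,0,0,0,255]
    - [-0.02,0,-0.2,0,0,0,255]
    - [-0.02,0,-0.2,0,0,0,255]
    - [-0.02,0,-0.2,0,0,0,255]

```text
clock: 43.02
position: [0.4407, 0.0558, 0.2524]
tool_rot: [3.141, 0.001, -0.0]
force: [-0.2, 0.3, -1.0]
grip_width: 0.0001
```

```bash
python3 lid2.py f1 .125
python3 - <<'E'
from h import *
im,d,P=grab('wrist','f2')
z=P[...,2];x=P[...,0];y=P[...,1]
b=(z>.056)&(z<.07)&(np.hypot(x-.461,y-.0555)<.013);print(b.sum(),np.median(P[b],0))
E
```

```text
43.025 [0.4407444  0.05578885 0.25243437] [ 3.14081026e+00  1.04865633e-03 -1.06009303e-04] 0.00011013235748793004 [-0.24088385  0.2637909  -1.04250787]
wrist 30626 plane slope [ 0.028 -0.002] z 0.1272 centre [0.637  0.0419] 0.11847668743193847 41
side 7829 plane slope [0.005 0.009] z 0.1267 centre [0.6392 0.0409] 0.119817819229185 55
scene 5001 plane slope [-0.005  0.008] z 0.1241 centre [0.6402 0.0392] 0.11936695996802396 49
543 [0.46136524 0.0555912  0.06110999]
```

View pics/f1side.png

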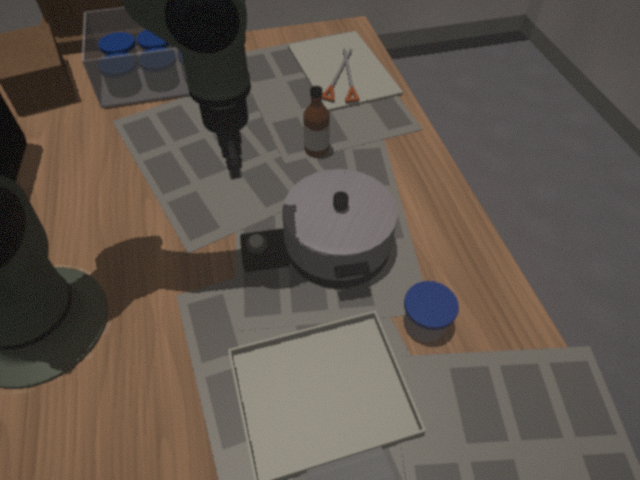

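View pics/f2.png

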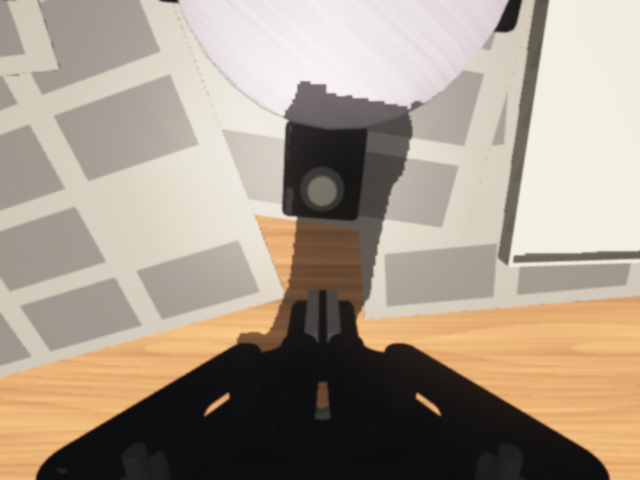

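The button is back up at z = 0.061, the same as before the press. Side and scene show the lid unchanged, and the bottle and tub still stand where they were. I hand in.

```bash
python3 -c "
from workcell import ticket
print(ticket.job_done())"
```

```text
the job is handed in; nothing more can be done
None
```

I put all six tins into the pot, set the lid on the rim, pressed the start button down, let it come up again, and handed the job in at about 43 s. The hand-in gave no verdict.

**Last checks that agreed:**
- **Tins:** before the lid went on, all six lay in the pot, four on the floor and two on top. I could not see them afterwards.
- **Lid:** the side and scene cameras put its centre within about 2 mm of the pot's. The fitted flange height was 124–127 mm, where about 125 mm is expected. The slope was no more than 0.01 rad.
- **Button:** it was back at its height from before the press, z = 0.061 m.
- **Bystanders:** the bottle and the tub looked unmoved in the pictures. I did not measure their positions again.
- **Robot:** the arm ended clear of everything, with a wrist force of about 1 N.

**What disagreed or ran high:**
- **Lid slope:** the last wrist view gave 0.028 rad, close to the 0.03 rad limit. It saw only part of the domed flange. Right after the lid was released, the wrist's fuller view gave 0.002 rad.
- **Press force:** it reached about 60 N at the wrist when the button bottomed out. That is below the 120 N wrist limit, and it was the fingertips pressing, not the gripper's body.
- **Third tin:** it was pressed onto the pot floor with about 29 N on placing. It still lay flat afterwards.

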